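# Fit the lamp carriage onto the bent boom

### The job

Take the larger of the two drilled carriages from the bench, thread it onto the free end of the bent steel boom with its black fin upward, and slide it along the boom round the bend until it is fully home against the dark flange at the post. Boom bends are set by hand, so feel your way and never let the carriage bind or knock hard on it (stay under 18 N); press it home with a short push of about 8 N, then let go so that it hangs there. Leave the other things on the bench alone.

Things in the scene. Friction and masses are not known exactly. Their poses are not given: they have to be found in the camera images.
- stand: Fixed stand: black foot 110 x 90 x 22 mm, grey post 36 x 36 mm, 98 mm tall, bearing a level, rigid steel boom (rod) 12 mm thick, centre line 90 mm above the bench. Origin: on the post's axis at bench height, z up. The boom leaves towards -x through a dark flange (face at x = -28 mm, 26 mm wide), runs to x = -98, y = 0 mm, then bends towards +y (see rod_tip, bend_mid).
- rod_tip (a point): NOMINAL place of the boom's rounded tip, on the centre line, fixed at x = -152.2, y = 87.6 mm of the stand. The free leg is straight for 60 mm back from the tip. The true bend and free leg are turned up to 0.07 rad (4 degrees) either way about the vertical at x = -98, y = 0 of the stand, so the true tip lies up to 7 mm to either side; not measured. x axis: nominal leg, outward; z up.
- bend_mid (a point): NOMINAL middle of the bend on the centre line (true one up to 2 mm off), x axis along the boom towards the free tip, z up. The bend turns 75 degrees on a 40 mm centre-line radius, nominally about x = -98, y = +40 mm of the stand; it ends at x = -136.6, y = 29.6 mm, where the free leg starts.
- rod_home (a point): Point on the boom's centre line 10 mm from the flange's face, where the centre of the carriage's bore is when the carriage is home; x axis along the boom towards the bend (away from the post); z up.
- carriage: The larger carriage, about 140 g, loose: aluminium block 20 mm long (x), 32 wide (y), 46 high (z), drilled through along x, hole 14.4 mm, its centre 31 mm above the underside. On top a black fin, 20 (x) by 8 thick (y) by 28 mm high, to be gripped with fingers closing along y; total 74 mm tall. Either end may lead. Origin: centre of the underside. Let go on the boom it hangs fin up.
- carriage_bore (a point): Centre of the larger carriage's hole; x axis along the hole.
- small_carriage: The smaller carriage, not wanted: same kind, block 20 x 26 x 32 mm with an 8 mm hole (too small for the boom) and a fin 18 mm high. Origin: centre of the underside.
- objective: Bystander: steel microscope objective standing on the bench, 29 mm diameter, 43 mm tall. Origin: centre of the underside.
- jar: Bystander: small amber jar, 48 mm diameter, 62 mm tall. Origin: centre of the underside.
- driver: Bystander: screwdriver lying on the bench. Origin: under its middle.
- spare_ring: Bystander: flat steel ring, 44 mm diameter, 10 mm high. Origin: centre of the underside.
Things that resemble listed ones, but are neither listed nor needed, are in the scene too. What is shaped like the stand but pink or yellow is not meant.

How it is judged:
By the outcome, as a careful person would: the job done as asked, in the order asked, and still so for the second after the job is handed in, with the robot touching nothing.
It also fails if it takes over 72 s, if anything falls off the work surface, if the arm or the gripper's body presses on something with over 40 N, if the wrist force passes 120 N, or if a joint passes its speed limit or range.

### The arm

A 6-joint arm with a two-finger parallel gripper is mounted at the origin on the work surface. World frame = base frame: x ahead of the robot, y to its left, z up, the work surface at z = 0. Lengths are in m, angles in rad, forces in N, time in s.
With the tool pointing down it reaches from about 0.3 to 0.75 m from the base axis. Payload 8.5 kg.
Tool frame: the origin (TCP) lies on the centre line of the jaws, within the pads' length; the fingertips stand 11 mm ahead of it and the grasp point (between the pads) lies 8 mm behind it; z points along the fingers, y is the line along which they close (so a half turn about z gives the same grasp; the last joint's range is limited). The gripper opens to 85 mm and grips with 20 to 120 N. Pads are 22 mm wide; open, the fingers measure 114 mm over their backs; the gripper's body (76 mm by 85 mm) begins 54 mm behind the grasp point. The pads swing forward as they close: fully open they stand 13 mm farther back than shut.
Start: joints at [1.074, 0.381, 1.297, -0, 1.464, -0.215], TCP at [0.153, 0.528, 0.216] pointing down, gripper open.
Joint ranges: [-3.11, 3.11], [-0.89, 2.33], [0.22, 2.48], [-1.42, 4.56], [0.17, 2.85], [-2.88, 2.88]. Speed limits (rad/s): [2.39, 2.39, 3.14, 3.14, 3.14, 3.14].

### API

Orientations are given as [roll, pitch, yaw] about the fixed x, y, z axes, in that order (R = Rz(yaw) Ry(pitch) Rx(roll)).
In Python, from workcell import r gives the robot as it stands.
- The arm moves only by the shell command python3 -m pendant 'ROWS' [OPENING]. ROWS is JSON, a list of rows, each a list of 2 entries, a list of its own where there are three numbers: the shift along the world's x, y, z in m, then the turn about the world's z in rad. In form: [[[dx, dy, dz], spin], ...]. A call has exactly 10 rows; each row shifts and turns the commanded pose from where the row before left it; what a row does not reach is not made up. A row lasts 1/10 s, in which the tool goes at most 50 mm and 8.59 degrees, less where a joint would pass 70% of its speed; a pose out of reach is approached as far as the arm can. A call is refused whole if a number of a shift passes 0.05 or a number of a turn 0.15, either way. A call with a gripper value outside its range is refused whole. OPENING is the opening, from -1 (shut) to 1 (fully open), set as the call begins (- or left out, the last holds). The fingers move at their own pace and stop on an object; the grip force is fixed at half the most. Time passes only in rows, so rows that do not move let the fingers close, or fill a call up. It gives the time, the measured TCP pose, the force, the opening and the grip force at its end, in the units of the state.
- r.sense(): the state, without advancing time (a new reading comes with each control period).
- r.grab_frame(name): name is "scene" or "side" or "wrist"; returns a dict with "frame" (384x512x3 uint8, red, green, blue), "range_z" (384x512 float32, m along the optical axis (not along the pixel's ray), 0 where there is no reading), "mtx" (3x3 intrinsics, pixels), "xyz" and "rotation" of the camera in the world; the wrist camera has in their place "tool_from_camera" (4x4, takes a point from camera to tool coordinates, whose origin is the TCP and whose axes are the flange's). Camera axes: x right, y up, looking along -z (the intrinsics and any distortion apply to the point x, -y, -z); pixel columns grow to the right and rows downward; lengths in m; the calibration is good to about 2 mm. A picture is of the moment at which its call begins: read the wrist's pose just before it.
- r.hand_in(): hands the job in; it is judged then, once.
The state is a dict: "t": time; "joint_positions": joint angles; "qvel": joint speeds; "tau": joint torques, N m; "eef_pos": TCP position; "eef_rot": TCP orientation; "force": force on the tool from outside, world axes, zero at the start; "moment": the same for the moment, N m; "gripper_width": finger opening in m; "gripper_force": force on a finger pad.
Only numpy, scipy, OpenCV 4.12 (cv2) and the standard library are available. Lean on these libraries where they do the work, as an engineer would, in place of code of your own. Each camera call takes 0.05 s, during which the arm holds its last target. There are 200 camera calls.

## Working session

There is one attempt and no reset: what is moved stays moved. The work goes in short steps, Python scripts to look and compute and a shell command to move; the robot and the scene stay as the last step left them, time stands still between calls to the robot, and variables do not carry over. Pictures are saved under pics/ and viewed, at most 10 in all, crops included, and the job is handed in when it is done.

```bash
mkdir -p pics; cat > h.py <<'E'
import numpy as np, cv2
from workcell import r
def grab(n):
    s=r.sense(); f=r.grab_frame(n)
    if n=="wrist":
        from scipy.spatial.transform import Rotation as R
        T=np.eye(4); T[:3,:3]=R.from_euler('xyz',s['eef_rot']).as_matrix(); T[:3,3]=s['eef_pos']
        T=T@np.array(f['tool_from_camera']); f['xyz']=T[:3,3]; f['rotation']=T[:3,:3]
    f['rotation']=np.array(f['rotation']); f['xyz']=np.array(f['xyz']); return f
def cloud(f):
    d=f['range_z']; v,u=np.mgrid[:d.shape[0],:d.shape[1]]; K=f['mtx']
    p=np.stack([(u-K[0][2])/K[0][0]*d,-(v-K[1][2])/K[1][1]*d,-d],-1)
    return p@f['rotation'].T+f['xyz']
def save(f,name): cv2.imwrite('pics/'+name,cv2.cvtColor(f['frame'],cv2.COLOR_RGB2BGR))
E
python3 - <<'E'
from h import *
print(r.sense())
for n in ("scene","side"):
    f=grab(n); save(f,n+"0.png"); np.savez('pics/'+n+'0.npz',**{k:v for k,v in f.items() if not isinstance(v,(str,))}); print(n,f.keys(),f['xyz'],f['mtx'],f['rotation'].shape)
E
```

```text
{'t': 0.0, 'joint_positions': array([ 1.07369080e+00,  3.81212476e-01,  1.29826477e+00, -1.61894838e-05,
        1.46355247e+00, -2.15270469e-01]), 'qvel': array([-0.00088033, -0.00025452,  0.00064077, -0.00134018, -0.00027226,
       -0.00101482]), 'tau': array([ 2.57820182e-03, -4.48453510e+01, -2.31284916e+01,  8.13043158e-06,
        4.67816062e-03,  2.14770495e-05]), 'eef_pos': array([0.15280806, 0.52803011, 0.21560158]), 'eef_rot': array([-3.14018532e+00, -2.91251613e-04,  2.85975914e+00]), 'force': array([-0.18947523,  1.0705605 ,  0.69771076]), 'moment': array([ 0.01659118, -0.02873985,  0.01395457]), 'gripper_force': 0.0, 'gripper_width': 0.08542630509649195}
scene dict_keys(['frame', 'range_z', 'mtx', 'xyz', 'rotation']) [ 1.12230931 -0.63900265  0.60038855] [[401.04528588   0.         252.46480742]
 [  0.         401.04528588 190.57215622]
 [  0.           0.           1.        ]] (3,)
side dict_keys(['frame', 'range_z', 'mtx', 'xyz', 'rotation']) [0.39859214 0.67302135 0.73722043] [[366.38927377   0.         262.54430818]
 [  0.         366.38927377 194.61032356]
 [  0.           0.           1.        ]] (3,)
```

View pics/scene0.png

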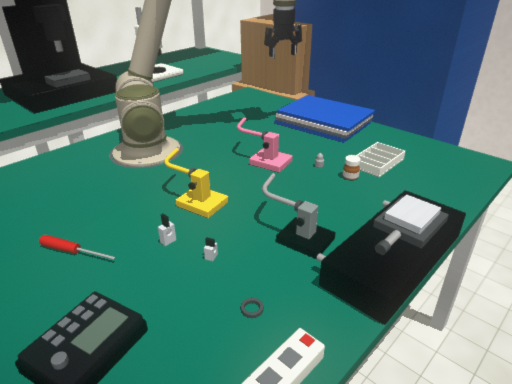

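View pics/side0.png

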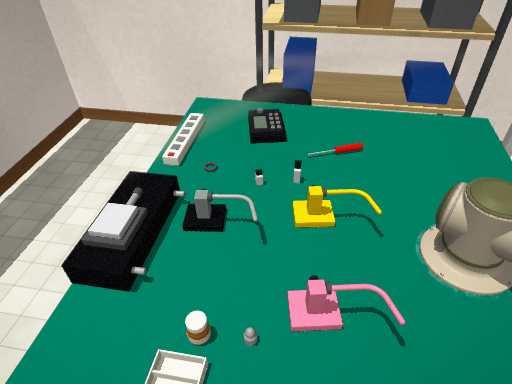

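The scene view shows the larger carriage at about (167,231), the small one at (210,250), and the grey stand at (307,225) with its boom running to the tip at (267,177). In the side view the stand is at (204,208), the boom tip at (255,218), the larger carriage at (297,172) and the pink and yellow stands are decoys.

```bash
sed -i "s/    f\['rotation'\]=np.array(f\['rotation'\]);/    f['rotation']=np.array(f['rotation'])\n    if f['rotation'].ndim==1:\n        from scipy.spatial.transform import Rotation as R\n        f['rotation']=R.from_euler('xyz',f['rotation']).as_matrix()\n   /" h.py
python3 - <<'E'
from h import *
from scipy.spatial.transform import Rotation as R
boxes={'scene':{'car':(150,205,185,252),'small':(200,232,222,266),'stand':(255,165,340,260)},'side':{'car':(288,155,306,187),'small':(250,165,268,190),'stand':(178,180,265,235)}}
for n in boxes:
    f=dict(np.load(f'pics/{n}0.npz')); f['rotation']=R.from_euler('xyz',f['rotation']).as_matrix()
    P=cloud(f); print(n,'bench z',np.median(P[200:260,330:400 if n=='side' else 360].reshape(-1,3)[:,2]))
    for k,(a,b,c,d) in boxes[n].items():
        q=P[b:d,a:c].reshape(-1,3); rgb=f['frame'][b:d,a:c].reshape(-1,3)
        m=q[:,2]>0.012; q=q[m]; 
        print(n,k,len(q),q.min(0).round(4),q.max(0).round(4),q.mean(0).round(4))
        if k!='stand':
            for lo,hi in ((.015,.04),(.05,.08)):
                t=q[(q[:,2]>lo)&(q[:,2]<hi)]
                if len(t)>5: print('  band',lo,len(t),t.mean(0).round(4)); print('  rect',cv2.minAreaRect((t[:,:2]*1000).astype(np.float32)))
        else:
            foot=q[(q[:,2]>.018)&(q[:,2]<.026)]; print(' foot',cv2.minAreaRect((foot[:,:2]*1000).astype(np.float32)))
            pt=q[(q[:,2]>.094)&(q[:,2]<.104)]; 
            rod=q[(q[:,2]>.075)&(q[:,2]<.1)]
            pt=q[q[:,2]>.0965]; print(' posttop',len(pt),cv2.minAreaRect((pt[:,:2]*1000).astype(np.float32)))
            np.save('pics/rod_'+n,rod)
            i=np.argsort(rod[:,0]); print((rod[i][::max(1,len(i)//25)]*1000).round(0).tolist())
E
```

```text
scene bench z 0.002025994186430735
scene car 341 [ 0.3781 -0.639   0.0123] [ 1.1223 -0.1317  0.6004] [ 0.4784 -0.255   0.0551]
  band 0.015 141 [ 0.4627 -0.2457  0.0264]
  rect ((456.0535888671875, -243.18386840820312), (25.685260772705078, 33.11631393432617), 3.3983588218688965)
  band 0.05 80 [ 0.4598 -0.2442  0.0652]
  rect ((457.463134765625, -243.26060485839844), (21.513097763061523, 9.369307518005371), 4.2933855056762695)
scene small 210 [ 0.5641 -0.639   0.0121] [ 1.1223 -0.1924  0.6004] [ 0.5825 -0.2171  0.0373]
  band 0.015 134 [ 0.578  -0.2142  0.0275]
  rect ((573.5682983398438, -209.70852661132812), (21.181079864501953, 27.56586456298828), 21.226821899414062)
  band 0.05 20 [ 0.5734 -0.2095  0.0512]
  rect ((573.418212890625, -209.6949462890625), (18.52503204345703, 8.072355270385742), 18.20934295654297)
scene stand 2255 [ 0.3787 -0.639   0.012 ] [1.1223 0.2127 0.6004] [ 0.6949 -0.0362  0.0567]
 foot ((568.7525634765625, 49.539764404296875), (133.2940673828125, 423.2413635253906), 59.92646026611328)
 posttop 295 ((863.9857788085938, -265.5927429199219), (121.0224914550781
[... 1595 characters left out ...]
), 20.002735137939453)
 posttop 234 ((492.2749328613281, 292.14666748046875), (144.41574096679688, 771.0462036132812), 24.427078247070312)
[[528.0, 43.0, 92.0], [536.0, 42.0, 97.0], [542.0, 13.0, 97.0], [547.0, 11.0, 98.0], [553.0, -4.0, 97.0], [561.0, -16.0, 98.0], [573.0, -24.0, 89.0], [585.0, -30.0, 93.0], [596.0, -33.0, 96.0], [607.0, -32.0, 95.0], [618.0, -30.0, 95.0], [628.0, -25.0, 88.0], [638.0, -23.0, 91.0], [649.0, -24.0, 96.0], [660.0, -20.0, 87.0], [666.0, -34.0, 92.0], [673.0, -11.0, 93.0], [677.0, -18.0, 98.0], [680.0, -29.0, 98.0], [684.0, -2.0, 89.0], [689.0, -2.0, 99.0], [692.0, -1.0, 86.0], [696.0, -18.0, 98.0], [699.0, 1.0, 96.0], [704.0, -1.0, 87.0], [709.0, -13.0, 97.0]]
```

```bash
python3 -m pendant '[[[0.03,-0.04,0.012],0],[[0.04,-0.05,0.012],0],[[0.04,-0.05,0.012],0],[[0.04,-0.05,0.012],0],[[0.04,-0.05,0.012],0],[[0.04,-0.05,0.012],0],[[0.04,-0.05,0.012],0],[[0.04,-0.05,0.012],0],[[0.04,-0.05,0.012],0],[[0.04,-0.05,0.012],0]]'; python3 -c "
from h import *
f=grab('wrist');print(f['tool_from_camera'],f['mtx'],f['xyz']);save(f,'w1.png')"
```

```text
t: 1.1
eef_pos: [0.4592, 0.1421, 0.311]
eef_rot: [-3.142, -0.0, 2.86]
force: [0.5, 1.0, 0.2]
gripper_width: 0.0854
gripper_force: 0.0
[[-3.21452604e-04  9.62965444e-01  2.69624647e-01  6.87206223e-02]
 [ 9.99998893e-01 -8.22221768e-05  1.48587812e-03 -5.38753998e-04]
 [ 1.45301841e-03  2.69624826e-01 -9.62964351e-01 -1.57956467e-01]
 [ 0.00000000e+00  0.00000000e+00  0.00000000e+00  1.00000000e+00]] [[303.30692706   0.         257.38591752]
 [  0.         303.30692706 191.71613458]
 [  0.           0.           1.        ]] [0.39308941 0.16071354 0.46901011]
```

View pics/w1.png

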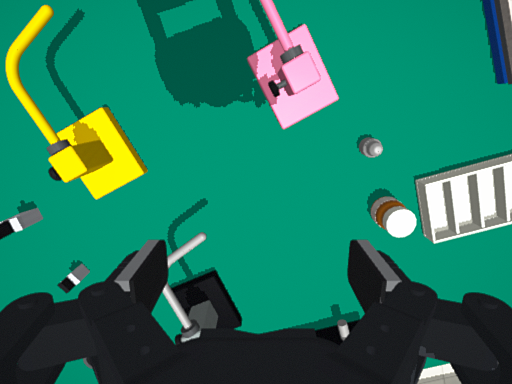

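The wrist view shows the boom tip at (203,237) with the stand partly hidden by the gripper at the bottom. I need to move farther along +x for a clear view.

```bash
python3 -m pendant '[[[0.03,-0.02,-0.005],0.05],[[0.03,-0.02,-0.005],0.05],[[0.03,-0.02,-0.005],0.05],[[0.03,-0.02,-0.005],0.05],[[0.03,-0.02,-0.005],0.05],[[0.03,-0.02,-0.005],0.05],[[0.03,-0.015,0],0],[[0.01,-0.005,0],0],[[0,0,0],0],[[0,0,0],0]]'; python3 -c "
from h import *
f=grab('wrist');print(f['xyz']);save(f,'w2.png');np.savez('pics/w2.npz',**f)"
```

```text
t: 2.15
eef_pos: [0.678, 0.0044, 0.2804]
eef_rot: [3.141, -0.001, -3.123]
force: [0.3, -0.6, 0.5]
gripper_width: 0.0853
gripper_force: 0.0
[0.6093238  0.00262521 0.43842285]
```

View pics/w2.png

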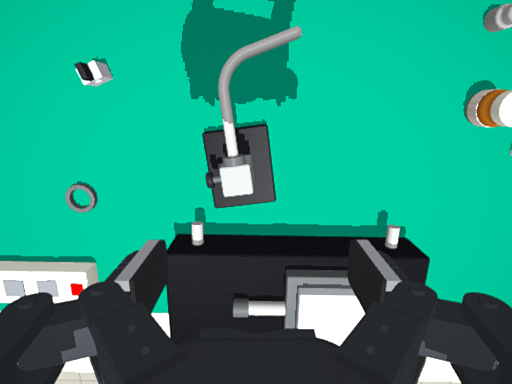

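The boom is in clear view: flange near (233,160), bend around (228,75), tip at (297,32), post top at (236,178).

```bash
cat > rod.py <<'E'
from h import *
def onplane(f,uv,z):
    K=f['mtx']; uv=np.atleast_2d(uv).astype(float)
    d=np.c_[(uv[:,0]-K[0][2])/K[0][0],-(uv[:,1]-K[1][2])/K[1][1],-np.ones(len(uv))]@f['rotation'].T
    return f['xyz']+d*((z-f['xyz'][2])/d[:,2])[:,None]
def line(p):
    vx,vy,x,y=cv2.fitLine((p[:,:2]).astype(np.float32),cv2.DIST_HUBER,0,.001,.001).ravel(); return np.array([x,y]),np.array([vx,vy])
E
python3 - <<'E'
from rod import *
f=dict(np.load('pics/w2.npz')); P=cloud(f)
m=((P[...,2]>.075)&(P[...,2]<.105)); m[:, :195]=0; m[:,310:]=0; m[205:]=0
print('rod depth z median',np.percentile(P[m][:,2],[5,50,90]))
v,u=np.nonzero(m)
W=onplane(f,np.c_[u,v],.09)
# cut: foot rect & post top
ft=cv2.minAreaRect(np.float32(P[(P[...,2]>.017)&(P[...,2]<.027)&(np.mgrid[:384,:512][0]<215)][:,:2]*1000)); print('foot',ft)
pt=(P[...,2]>.0945)&(np.mgrid[:384,:512][0]>158)&m
print('post',cv2.minAreaRect(np.float32(P[pt][:,:2]*1000)),P[pt].mean(0), np.median(P[pt][:,2]))
a=(v>98)&(v<152); c1,d1=line(W[a]); print('leg1',c1,d1,np.arctan2(d1[1],d1[0]))
b=(u>248)&(u<290); c2,d2=line(W[b]); print('leg2',c2,d2,np.arctan2(d2[1],d2[0]))
t=(W[:,:2]-c2)@(d2 if d2[1]>0 else -d2); k=(u>248); print('tip',c2+(d2 if d2[1]>0 else -d2)*t[k].max())
for uu in (250,260,270,280,290): print(uu,onplane(f,[uu,v[u==uu].mean()],.09)[0].round(4), np.ptp(v[u==uu])+1)
for vv in (60,80,100,120,140,150): print(vv,onplane(f,[u[v==vv].mean(),vv],.09)[0].round(4),np.ptp(u[v==vv])+1)
# carriages
for nm,(x0,y0,x1,y1) in {'s':(60,50,120,95)}.items():
    q=P[y0:y1,x0:x1].reshape(-1,3); q=q[q[:,2]>.012]; print(nm,q.mean(0),q[:,2].max())
E
```

```text
rod depth z median [0.08499094 0.0958907  0.09868691]
foot ((626.365478515625, 59.323822021484375), (215.17518615722656, 534.5597534179688), 8.448139190673828)
post ((686.8585815429688, -21.4648494720459), (44.88580322265625, 35.85891342163086), 8.1986083984375) [ 0.68764383 -0.02110354  0.09837321] 0.09810120632121011
leg1 [ 0.62905097 -0.02993159] [0.9890702  0.14744548] 0.14798503
leg2 [0.58790165 0.00738077] [ 0.99165154 -0.1289467 ] -0.12930675
tip [0.52408569 0.01567891]
250 [ 0.6456 -0.0055  0.09  ] 150
260 [0.5473 0.0039 0.09  ] 13
270 [0.5437 0.0143 0.09  ] 14
280 [0.5397 0.0247 0.09  ] 14
290 [0.5357 0.0349 0.09  ] 14
60 [ 0.5614 -0.0224  0.09  ] 17
80 [ 0.5816 -0.0343  0.09  ] 11
100 [ 0.6023 -0.0335  0.09  ] 11
120 [ 0.6237 -0.0307  0.09  ] 11
140 [ 0.6458 -0.0277  0.09  ] 10
150 [ 0.6572 -0.026   0.09  ] 11
s [ 0.57138791 -0.20319948  0.0384269 ] 0.4384228477316591
```

```bash
python3 -m pendant '[[[-0.03,-0.034,0],0.05],[[-0.035,-0.035,-0.01],0],[[-0.035,-0.035,-0.015],0],[[-0.035,-0.035,-0.015],0],[[-0.035,-0.035,-0.015],0],[[-0.035,-0.035,-0.015],0],[[-0.016,-0.035,-0.01],0],[[0,-0.003,0],0],[[0,0,0],0],[[0,0,0],0]]'; python3 - <<'E'
from rod import *
f=grab('wrist');save(f,'w3.png');np.savez('pics/w3.npz',**f)
P=cloud(f); tcp=r.sense()['eef_pos']
near=(np.hypot(P[...,0]-.457,P[...,1]+.243)<.04)
m=near&(P[...,2]>.069)&(P[...,2]<.08)
v,u=np.nonzero(m); print(len(v),P[m][:,2].mean(),u.min(),u.max(),v.min(),v.max())
print('fin top',cv2.minAreaRect(np.float32(onplane(f,np.c_[u,v],.074)[:,:2]*1000)))
m=near&(P[...,2]>.04)&(P[...,2]<.05); v,u=np.nonzero(m); print('block top',cv2.minAreaRect(np.float32(onplane(f,np.c_[u,v],.046)[:,:2]*1000)))
E
```

```text
t: 3.2
eef_pos: [0.4627, -0.2369, 0.2035]
eef_rot: [-3.141, 0.001, -3.072]
force: [-0.4, -0.1, -1.3]
gripper_width: 0.0854
gripper_force: 0.0
170 0.07385562804558954 248 256 161 181
fin top ((454.0848388671875, -243.56137084960938), (19.744590759277344, 7.76139497756958), 3.4763333797454834)
block top ((453.8670349121094, -243.4099578857422), (31.95632553100586, 20.666410446166992), 89.86298370361328)
```

View pics/w3.png

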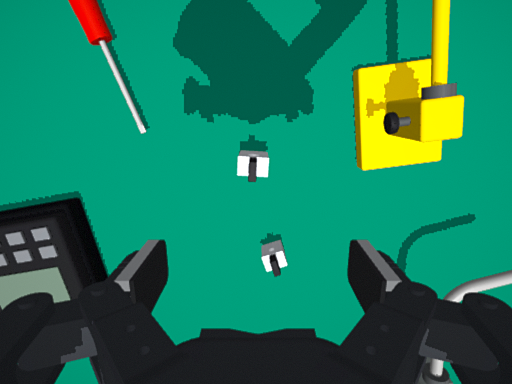

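The larger carriage is at (252,165), with its fin along the tool x axis. The small one is at (273,255), clear of the fingers.

```bash
python3 -m pendant '[[[-0.005,-0.004,-0.02],-0.01],[[-0.004,-0.0027,-0.03],-0.01],[[0,0,-0.03],0],[[0,0,-0.03],0],[[0,0,-0.02],0],[[0,0,-0.0125],0],[[0,0,0],0],[[0,0,0],0],[[0,0,0],0],[[0,0,0],0]]';  python3 -m pendant '[[[0,0,0],0],[[0,0,0],0],[[0,0,0],0],[[0,0,0],0],[[0,0,0],0],[[0,0,0],0],[[0,0,0],0],[[0,0,0],0],[[0,0,0],0],[[0,0,0],0]]' -1
```

```text
t: 4.25
eef_pos: [0.4538, -0.2448, 0.0612]
eef_rot: [-3.14, 0.001, -3.093]
force: [1.0, -0.2, -0.5]
gripper_width: 0.0852
gripper_force: 0.0
t: 5.25
eef_pos: [0.4534, -0.2447, 0.0604]
eef_rot: [-3.142, -0.0, -3.093]
force: [0.4, 0.6, -0.3]
gripper_width: 0.0
gripper_force: 0.0
```

```bash
python3 - <<'E'
from rod import *
f=grab('wrist');s=grab('side')
im=np.hstack([f['frame'][100:384,100:420],cv2.resize(s['frame'][110:220,240:360],None,fx=2.58,fy=2.58)[:284]])
f['frame']=im;print(im.shape);save(f,'c1.png')
E
```

```text
(284, 630, 3)
```

View pics/c1.png

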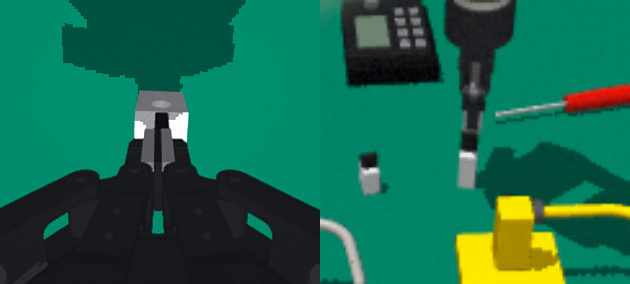

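The crop shows the fin visible beyond the closed finger pads, at about (160,120), so the fin was not taken. I'll measure where pads and fin are.

```bash
python3 - <<'E'
from rod import *
f=grab('wrist'); P=cloud(f)
for v in range(185,330,8):
    print(v,[ (P[v,u]*1000).round(0).astype(int).tolist() for u in (240,252,260,268,280)], f['frame'][v,260])
for n in('side','scene'):
    f=grab(n); P=cloud(f); m=(np.hypot(P[...,0]-.454,P[...,1]+.244)<.03)&(P[...,2]>.01)&(P[...,2]<.2)
    q=P[m]
    for lo in range(10,150,10):
        t=q[(q[:,2]*1000>lo)&(q[:,2]*1000<lo+10)]
        if len(t): print(n,lo,len(t),(t.min(0)*1000).round(),(t.max(0)*1000).round())
E
```

```text
185 [[441, -259, 0], [441, -250, 0], [440, -244, 2], [440, -238, 1], [440, -229, 0]] [ 0 82 65]
193 [[445, -258, 9], [445, -250, 6], [445, -244, 6], [445, -238, 6], [444, -229, 5]] [111 114 117]
201 [[445, -257, 27], [444, -249, 27], [445, -244, 24], [445, -239, 25], [445, -231, 24]] [153 155 159]
209 [[445, -256, 43], [444, -249, 44], [445, -244, 42], [444, -239, 42], [445, -232, 41]] [109 111 114]
217 [[449, -256, 45], [449, -249, 46], [444, -244, 57], [445, -240, 55], [448, -232, 46]] [15 14 19]
225 [[455, -256, 45], [454, -249, 46], [445, -244, 68], [444, -240, 69], [453, -232, 46]] [20 19 22]
233 [[459, -256, 47], [442, -248, 86], [441, -245, 87], [442, -241, 86], [459, -231, 45]] [27 27 32]
241 [[446, -254, 87], [442, -248, 95], [442, -245, 94], [442, -241, 95], [445, -235, 86]] [28 27 31]
249 [[446, -253, 94], [442, -248, 103], [442, -245, 103], [442, -241, 102], [446, -235, 93]] [21 20 23]
257 [[446, -253, 102], [442, -248, 109], [442, -245, 109], [442, -242, 108], [446, -236, 101]] [18 18 19]
265 [[439, -252, 121], [444, -248, 112], [444, -245, 112], [441, -242, 117], [439, 
[... 1569 characters left out ...]
[ 469. -226.   20.]
scene 20 73 [ 448. -260.   20.] [ 469. -228.   30.]
scene 30 41 [ 447. -259.   30.] [ 469. -226.   40.]
scene 40 90 [ 446. -259.   40.] [ 469. -226.   49.]
scene 50 25 [ 449. -248.   50.] [ 468. -239.   60.]
scene 60 26 [ 445. -247.   60.] [ 468. -238.   69.]
scene 70 20 [ 452. -251.   70.] [ 468. -238.   78.]
scene 80 42 [ 449. -258.   80.] [ 467. -232.   90.]
scene 90 49 [ 449. -258.   90.] [ 467. -230.  100.]
scene 100 48 [ 450. -259.  100.] [ 468. -232.  110.]
scene 110 39 [ 455. -258.  110.] [ 469. -231.  120.]
scene 120 92 [ 444. -269.  120.] [ 469. -216.  130.]
scene 130 75 [ 443. -271.  130.] [ 469. -216.  140.]
scene 140 73 [ 438. -261.  140.] [ 474. -227.  150.]
```

The closed fingertips are actually at z≈0.079, measured in all three views, so they stand 19 mm above the reported TCP rather than 11 mm below it. They closed above the fin. I'll reopen, go 30 mm lower and use this measured offset from here on.

```bash
python3 -m pendant '[[[0,0,0],0],[[0,0,0],0],[[0,0,0],0],[[0,0,0],0],[[0,0,0],0],[[0,0,-0.005],0],[[0,0.0005,-0.007],0],[[0,0,-0.007],0],[[0,0,-0.007],0],[[0,0,-0.004],0]]' 0;  python3 -m pendant '[[[0,0,0],0],[[0,0,0],0],[[0,0,0],0],[[0,0,0],0],[[0,0,0],0],[[0,0,0],0],[[0,0,0],0],[[0,0,0],0],[[0,0,0],0],[[0,0,0],0]]' -1
```

```text
t: 6.5
eef_pos: [0.4532, -0.244, 0.0294]
eef_rot: [3.141, -0.001, -3.093]
force: [-0.5, -0.3, 1.2]
gripper_width: 0.0425
gripper_force: 0.0
t: 7.5
eef_pos: [0.4548, -0.2461, 0.032]
eef_rot: [-3.137, 0.004, -3.093]
force: [-0.2, -3.8, 8.3]
gripper_width: 0.0069
gripper_force: 64.5
```

```bash
python3 -m pendant '[[[0,0,0.003],0],[[0,0,0.015],0],[[0,0,0.025],0],[[0,0,0.025],0],[[0,0,0.025],0],[[0,0,0.025],0],[[0,0,0.025],0],[[0,0,0.012],0],[[0,0,0],0],[[0,0,0],0]]';  python3 -m pendant '[[[0.006,0.03,0],-0.126],[[0.006,0.03,0],-0.126],[[0.006,0.03,0],-0.126],[[0.006,0.03,0],-0.126],[[0.007,0.03,0],-0.126],[[0.007,0.035,0],-0.126],[[0.007,0.035,0],-0.126],[[0.007,0.035,0],-0.126],[[0.007,0.035,0],-0.126],[[0.006,0.03,0],-0.126]]'; python3 -m pendant '[[[0,0,-0.01],0],[[0,0,-0.02],0],[[0,0,-0.01],0],[[0,0,0],0],[[0,0,0],0],[[0,0,0],0],[[0,0,0],0],[[0,0,0],0],[[0,0,0],0],[[0,0,0],0]]'
python3 - <<'E'
from rod import *
f=grab('wrist');save(f,'w4.png');np.savez('pics/w4.npz',**f,eef=r.sense()['eef_pos'])
E
```

```text
t: 8.5
eef_pos: [0.453, -0.2438, 0.1847]
eef_rot: [3.141, -0.001, -3.093]
force: [-1.2, -0.9, -2.1]
gripper_width: 0.0069
gripper_force: 63.0
t: 9.5
eef_pos: [0.5179, 0.0777, 0.184]
eef_rot: [-3.139, -0.001, 1.925]
force: [-0.3, -0.0, -2.1]
gripper_width: 0.0068
gripper_force: 62.9
t: 10.5
eef_pos: [0.5184, 0.0758, 0.1455]
eef_rot: [3.141, 0.0, 1.93]
force: [-0.1, 0.0, -1.1]
gripper_width: 0.0067
gripper_force: 62.8
```

View pics/w4.png

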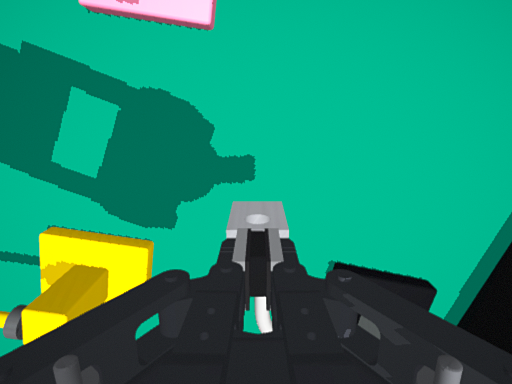

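The wrist view shows the held carriage at (258,217), hole along the tool's x axis, and the boom in the gap between the fingers at (262,315). Next I'll compare fin and boom laterally in each camera.

```bash
python3 - <<'E'
from rod import *
s=r.sense(); e=s['eef_pos']; yaw=s['eef_rot'][2]; ax=np.array([np.cos(yaw),np.sin(yaw)]); lat=np.array([-ax[1],ax[0]])
L=lambda p:np.c_[(p[:,:2]-e[:2])@ax,(p[:,:2]-e[:2])@lat,p[:,2]]*1000
for n in ('wrist','side','scene'):
    f=grab(n); P=cloud(f); 
    if n!='wrist': np.savez(f'pics/{n}5.npz',**f)
    Q=L(P.reshape(-1,3)).reshape(P.shape)
    b=(abs(Q[...,0])<25)&(abs(Q[...,1])<25)&(Q[...,2]>100)&(Q[...,2]<155)
    blk=b; q=Q[b]
    for lo,hi in ((108,125),(126,130),(131,145),(150,155)):
        t=q[(q[:,2]>lo)&(q[:,2]<hi)]
        if len(t)>3: print(n,'carr',lo,len(t),np.percentile(t,1,axis=0).round(1),np.percentile(t,99,axis=0).round(1))
    print('   z range low', np.percentile(q[:,2],[0.5,2]) if len(q) else '')
    R=(Q[...,0]<-20)&(Q[...,0]>-100)&(abs(Q[...,1])<16)&(Q[...,2]>82)&(Q[...,2]<100)
    v,u=np.nonzero(R); W=L(onplane(f,np.c_[u,v],.09)) if len(u) else np.zeros((0,3))
    for lo in range(-100,-20,10):
        k=(W[:,0]>lo)&(W[:,0]<lo+10); 
        if k.sum()>4: print(n,'rod',lo+5,k.sum(),'lat',W[k,1].min().round(1),W[k,1].max().round(1),'ctr',((W[k,1].min()+W[k,1].max())/2).round(1),'cloudtop',Q[v,u][k][:,2].max().round(1))
    if len(W): print('tip axial',W[:,0].max().round(1))
E
```

```text
wrist carr 108 293 [  8.  -14.5 113.6] [  9.1  16.7 124.9]
wrist carr 126 122 [  8.  -14.3 126. ] [  8.8  16.7 130. ]
wrist carr 131 580 [  2.8 -14.5 131.2] [  8.7  16.6 144.7]
wrist carr 150 198 [  7.5 -14.9 150.1] [  8.6  16.6 154.9]
   z range low [113.85057996 114.66550729]
wrist rod -95 136 lat -8.7 2.8 ctr -2.9 cloudtop 97.8
wrist rod -85 121 lat -5.4 2.8 ctr -1.3 cloudtop 97.3
tip axial -79.6
side carr 108 48 [ -1.8 -15.3 114. ] [ 10.8  16.7 124.9]
side carr 126 13 [  6.6 -14.  126.2] [ 10.3  16.5 129.3]
side carr 131 74 [-11.1 -15.5 131.2] [ 10.3  15.2 144.8]
side carr 150 21 [ -8.6 -15.4 150.3] [ 10.2  14.5 155. ]
   z range low [114.11346592 115.12850909]
side rod -95 5 lat -8.3 -5.2 ctr -6.7 cloudtop 96.7
tip axial -75.6
scene carr 108 48 [-13.4 -16.7 114.6] [  6.3  14.3 124.6]
scene carr 126 16 [-13.3 -16.9 126.1] [  3.1  14.  129.9]
scene carr 131 75 [-14.6 -17.3 131.7] [  8.3  14.2 144.1]
scene carr 150 23 [-15.4 -17.5 150.3] [  4.8  15.2 154.9]
   z range low [114.73106496 115.50348341]
scene rod -85 12 lat -10.4 3.4 ctr -3.5 cloudtop 96.8
scene rod -75 11 lat -9.2 2.4 ctr -3.4 cloudtop 97.7
scene rod -65 10 lat -9.7 1.9 ctr -3.9 cloudtop 98.6
scene rod -55 12 lat -10.3 3.2 ctr -3.5 cloudtop 98.2
scene rod -45 10 lat -9.6 2.2 ctr -3.7 cloudtop 97.7
scene rod -35 10 lat -7.8 3.6 ctr -2.1 cloudtop 98.4
tip axial -24.1
```

```bash
python3 -m pendant '[[[0,0.0054,0],0],[[0,0,-0.01],0],[[0,0,-0.01],0],[[0,0,-0.01],0],[[0,0,-0.01],0],[[0,0,-0.01],0],[[0,0,-0.0045],0],[[0,0,0],0],[[0,0,0],0],[[0,0,0],0]]'
cat > rel.py <<'E'
from rod import *
s=r.sense(); e=s['eef_pos']; yaw=s['eef_rot'][2]; ax=np.array([np.cos(yaw),np.sin(yaw)]); lat=np.array([-ax[1],ax[0]])
print('eef',e.round(4),yaw.round(4),'F ax/lat/z',(s['force'][:2]@ax).round(1),(s['force'][:2]@lat).round(1),s['force'][2].round(1))
L=lambda p:np.c_[(p[:,:2]-e[:2])@ax,(p[:,:2]-e[:2])@lat,p[:,2]]*1000
for n in ('side','scene'):
    f=grab(n); P=cloud(f); Q=L(P.reshape(-1,3)).reshape(P.shape); ez=e[2]*1000
    b=(abs(Q[...,0])<20)&(abs(Q[...,1])<25)&(Q[...,2]>ez-30)&(Q[...,2]<ez+10)
    c=Q[b]; print(n,'block n',len(c),'ax',np.percentile(c[:,0],[2,98]).round(1),'lat',np.percentile(c[:,1],[2,98]).round(1),'top',np.percentile(c[:,2],98).round(1))
    R=(Q[...,0]<-14)&(Q[...,0]>-90)&(abs(Q[...,1])<16)&(Q[...,2]>80)&(Q[...,2]<100)
    v,u=np.nonzero(R); W=L(onplane(f,np.c_[u,v],.09)) if len(u) else np.zeros((0,3))
    for lo in range(-90,-10,10):
        k=(W[:,0]>lo)&(W[:,0]<lo+10)
        if k.sum()>4: print(' rod',lo+5,k.sum(),'lat',W[k,1].min().round(1),W[k,1].max().round(1),'mean',W[k,1].mean().round(1),'z',Q[v,u][k][:,2].max().round(1))
    if len(W): print(' tip',W[:,0].max().round(1))
E
python3 rel.py; python3 - <<'E'
from rod import *
f=grab('scene'); g=grab('side'); 
f['frame']=np.hstack([cv2.resize(f['frame'][130:240,230:340],(400,400),interpolation=2),cv2.resize(g['frame'][170:250,205:285],(400,400),interpolation=2)]); save(f,'c2.png')
E
```

```text
t: 11.7
eef_pos: [0.5187, 0.0812, 0.0913]
eef_rot: [3.141, 0.0, 1.93]
force: [0.1, -0.0, -1.6]
gripper_width: 0.0069
gripper_force: 62.9
eef [0.5187 0.0812 0.0913] 1.9298 F ax/lat/z -0.1 -0.1 -1.6
side block n 160 ax [-3.7 10.5] lat [-15.3  15.4] top 100.3
scene block n 163 ax [-14.1   6.1] lat [-17.3  14.9] top 100.7
 rod -75 11 lat -7.0 4.6 mean -0.9 z 97.9
 rod -65 12 lat -8.1 5.4 mean -1.5 z 98.0
 rod -55 10 lat -6.9 4.9 mean -0.6 z 97.7
 rod -45 10 lat -7.5 5.7 mean -1.1 z 97.6
 rod -35 8 lat -3.8 5.2 mean 0.9 z 97.8
 tip -29.1
```

View pics/c2.png

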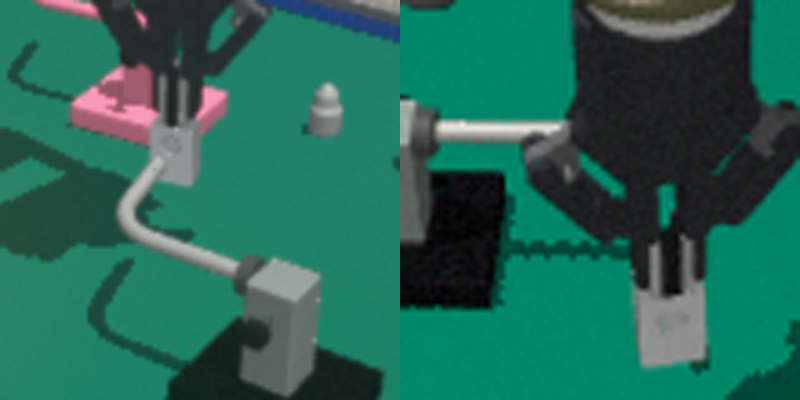

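The scene crop (left) shows the boom tip pointing at the hole, near (165,155). The lateral centres agree within about 0.5 mm, so I'll advance gently.

```bash
python3 -m pendant '[[[0.0004,-0.001,0],0],[[0.0007,-0.0019,0],0],[[0.0007,-0.0019,0],0],[[0.0007,-0.0019,0],0],[[0.0007,-0.0019,0],0],[[0.0007,-0.0019,0],0],[[0.0004,-0.001,0],0],[[0.0004,-0.001,0],0],[[0.0004,-0.001,0],0],[[0,0,0],0]]'; python3 -m pendant '[[[0.0004,-0.001,0],0],[[0.0004,-0.001,0],0],[[0.0004,-0.001,0],0],[[0.0004,-0.001,0],0],[[0.0004,-0.001,0],0],[[0.0004,-0.001,0],0],[[0,0,0],0],[[0,0,0],0],[[0,0,0],0],[[0,0,0],0]]'
```

```text
t: 12.9
eef_pos: [0.5236, 0.0676, 0.0909]
eef_rot: [3.142, 0.0, 1.93]
force: [1.2, -0.2, -0.9]
gripper_width: 0.0069
gripper_force: 62.9
t: 13.9
eef_pos: [0.5259, 0.0618, 0.0909]
eef_rot: [-3.142, -0.0, 1.93]
force: [-0.6, 1.1, -1.6]
gripper_width: 0.007
gripper_force: 62.9
```

```bash
python3 -m pendant '[[[0.0002,-0.0005,0],0],[[0.0002,-0.0005,0],0],[[0.0002,-0.0005,0],0],[[0.0002,-0.0005,0],0],[[0.0002,-0.0005,0],0],[[0.0002,-0.0005,0],0],[[0.0002,-0.0005,0],0],[[0.0002,-0.0005,0],0],[[0,0,0],0],[[0,0,0],0]]'; python3 -m pendant '[[[0.0002,-0.0005,0],0],[[0.0002,-0.0005,0],0],[[0.0002,-0.0005,0],0],[[0.0002,-0.0005,0],0],[[0.0002,-0.0005,0],0],[[0.0002,-0.0005,0],0],[[0.0002,-0.0005,0],0],[[0.0002,-0.0005,0],0],[[0,0,0],0],[[0,0,0],0]]'
```

```text
t: 14.9
eef_pos: [0.5275, 0.0577, 0.0909]
eef_rot: [-3.142, -0.0, 1.93]
force: [-1.4, 0.2, -2.4]
gripper_width: 0.0068
gripper_force: 62.9
t: 15.9
eef_pos: [0.5291, 0.0537, 0.0909]
eef_rot: [-3.142, -0.0, 1.93]
force: [0.1, -0.2, -2.2]
gripper_width: 0.0065
gripper_force: 62.9
```

```bash
python3 -m pendant '[[[0.0002,-0.0005,0],0],[[0.0002,-0.0005,0],0],[[0.0002,-0.0005,0],0],[[0.0002,-0.0005,0],0],[[0.0002,-0.0005,0],0],[[0.0002,-0.0005,0],0],[[0,0,0],0],[[0,0,0],0],[[0,0,0],0],[[0,0,0],0]]'; python3 -m pendant '[[[0.0002,-0.0005,0],0],[[0.0002,-0.0005,0],0],[[0.0002,-0.0005,0],0],[[0.0002,-0.0005,0],0],[[0.0002,-0.0005,0],0],[[0.0002,-0.0005,0],0],[[0.0002,-0.0005,0],0],[[0.0002,-0.0005,0],0],[[0,0,0],0],[[0,0,0],0]]'; python3 rel.py
```

```text
t: 16.9
eef_pos: [0.5303, 0.0507, 0.0909]
eef_rot: [3.142, -0.0, 1.93]
force: [-0.5, -0.4, -1.4]
gripper_width: 0.0066
gripper_force: 62.9
t: 17.9
eef_pos: [0.5319, 0.0467, 0.0909]
eef_rot: [3.142, 0.0, 1.93]
force: [0.0, 0.1, -2.0]
gripper_width: 0.0062
gripper_force: 62.9
eef [0.5319 0.0467 0.0909] 1.9298 F ax/lat/z 0.0 -0.0 -2.0
side block n 156 ax [-6.  10.6] lat [-15.3  15.3] top 99.9
 tip -87.5
scene block n 147 ax [-16.6   8.3] lat [-17.2  15. ] top 100.0
 rod -75 11 lat -11.5 1.0 mean -5.3 z 97.3
 rod -65 11 lat -8.1 4.5 mean -1.7 z 98.6
 rod -55 13 lat -7.4 5.8 mean -1.2 z 98.9
 rod -45 11 lat -8.0 5.3 mean -0.9 z 97.9
 rod -35 10 lat -7.3 4.3 mean -1.5 z 98.3
 rod -25 13 lat -17.2 5.7 mean -2.2 z 98.0
 rod -15 9 lat -6.6 4.6 mean -1.4 z 98.5
 tip -4.0
```

```bash
python3 -m pendant '[[[0.0003,-0.0008,0],0],[[0.0003,-0.0009,0],0],[[0.0004,-0.001,0],0],[[0.0004,-0.001,0],0],[[0.0004,-0.001,0],0],[[0.0004,-0.001,0],0],[[0.0004,-0.001,0],0],[[0.0004,-0.001,0],0],[[0,0,0],0],[[0,0,0],0]]'; python3 -m pendant '[[[0.0004,-0.001,0],0],[[0.0004,-0.001,0],0],[[0.0004,-0.001,0],0],[[0.0004,-0.001,0],0],[[0.0004,-0.001,0],0],[[0.0004,-0.001,0],0],[[0.0004,-0.001,0],0],[[0.0004,-0.001,0],0],[[0.0004,-0.001,0],0],[[0,0,0],0]]'
```

```text
t: 19.0
eef_pos: [0.5349, 0.039, 0.0909]
eef_rot: [3.142, 0.0, 1.93]
force: [0.3, 0.0, -2.1]
gripper_width: 0.0069
gripper_force: 62.9
t: 20.0
eef_pos: [0.5386, 0.0299, 0.0909]
eef_rot: [3.142, 0.0, 1.93]
force: [0.5, 0.7, -2.2]
gripper_width: 0.0068
gripper_force: 62.9
```

```bash
python3 -m pendant '[[[-0.0003,-0.0001,0],0],[[-0.0003,-0.0001,0],0],[[-0.0003,-0.0001,0],0],[[-0.0002,-0.0001,0],0],[[0,0,0],0],[[0,0,0],0],[[0,0,0],0],[[0,0,0],0],[[0,0,0],0],[[0,0,0],0]]'; python3 -m pendant '[[[0.0004,0.0001,0],0],[[0.0004,0.0002,0],0],[[0.0004,0.0001,0],0],[[0.0004,0.0002,0],0],[[0.0003,0.0001,0],0],[[0.0003,0.0001,0],0],[[0,0,0],0],[[0,0,0],0],[[0,0,0],0],[[0,0,0],0]]'
```

```text
t: 21.0
eef_pos: [0.5377, 0.0297, 0.0909]
eef_rot: [3.141, 0.0, 1.93]
force: [4.2, 2.0, -4.6]
gripper_width: 0.0067
gripper_force: 62.5
t: 22.0
eef_pos: [0.5396, 0.0304, 0.0909]
eef_rot: [-3.142, 0.0, 1.93]
force: [-0.3, -0.3, -1.7]
gripper_width: 0.0068
gripper_force: 62.8
```

```bash
cat > path.py <<'E'
import numpy as np
from h import r
# measured model: edit when forces say so
h2=1.93; E=np.array([.5542,-.0105]); h1=3.287; k=1.309
def path(E=E):
    u=lambda a:np.array([np.cos(a),np.sin(a)])
    n=lambda a:np.array([-np.sin(a),np.cos(a)])
    C=E-.04*n(h2)
    ds=.0005; p=[E+u(h2)*.06-u(h2)*ds*i for i in range(120)]
    p+=[C+.04*n(h2+a) for a in np.arange(0,k,ds/.04)]
    B=p[-1]; p+=[B-u(h1)*ds*i for i in range(1,180)]
    return np.array(p)
def table(E=E,step=.005):
    p=path(E); w=20; out=[]
    for i in range(w,len(p)-w,int(step/.0005)):
        d=p[i-w]-p[i+w]; a=np.arctan2(d[1],d[0])%(2*np.pi); out.append([*p[i-w:i+w+1].mean(0),a])
    return np.array(out)
if __name__=='__main__':
    t=table(); s=r.sense()
    for i in range(1,len(t)): print(i,(t[i,:2]*1000).round(1),t[i,2].round(3),'d',((t[i]-t[i-1])*[1000,1000,1]).round(3))
E
python3 path.py
```

```text
1 [538.4  31.6] 1.93 d [ 1.758 -4.681 -0.   ]
2 [540.1  26.9] 1.93 d [ 1.758 -4.681  0.   ]
3 [541.9  22.3] 1.93 d [ 1.758 -4.681  0.   ]
4 [543.7  17.6] 1.93 d [ 1.758 -4.681  0.   ]
5 [545.4  12.9] 1.93 d [ 1.758 -4.681  0.   ]
6 [547.2   8.2] 1.93 d [ 1.758 -4.681  0.   ]
7 [548.9   3.5] 1.93 d [ 1.758 -4.681  0.   ]
8 [550.7  -1.1] 1.93 d [ 1.758 -4.681  0.   ]
9 [552.5  -5.8] 1.946 d [ 1.785 -4.67   0.016]
10 [554.4 -10.4] 1.992 d [ 1.93  -4.602  0.047]
11 [556.6 -14.9] 2.071 d [ 2.204 -4.455  0.078]
12 [559.2 -19.1] 2.18 d [ 2.597 -4.212  0.109]
13 [562.3 -22.9] 2.305 d [ 3.076 -3.869  0.125]
14 [565.8 -26.4] 2.43 d [ 3.534 -3.455  0.125]
15 [569.7 -29.4] 2.555 d [ 3.937 -2.987  0.125]
16 [574.  -31.9] 2.68 d [ 4.279 -2.473  0.125]
17 [578.6 -33.8] 2.805 d [ 4.554 -1.92   0.125]
18 [583.3 -35.1] 2.93 d [ 4.758 -1.338  0.125]
19 [588.2 -35.8] 3.058 d [ 4.886 -0.727  0.128]
20 [593.2 -36. ] 3.163 d [ 4.947 -0.146  0.105]
21 [598.1 -35.7] 3.237 d [4.964 0.294 0.074]
22 [603.1 -35.1] 3.279 d [4.958 0.584 0.042]
23 [608.  -34.4] 3.287 d [4.948 0.715 0.008]
24 [613.  -33.7] 3.287 d [4.947 0.724 0.   ]
25 [617.9 -33. ] 3.287 d [4.947 0.724 0.   ]
26 [622.9 -32.2] 3.287 d [4.947 0.724 0.   ]
27 [627.8 -31.5] 3.287 d [4.947 0.724 0.   ]
28 [632.8 -30.8] 3.287 d [4.947 0.724 0.   ]
29 [637.7 -30.1] 3.287 d [4.947 0.724 0.   ]
30 [642.7 -29.3] 3.287 d [ 4.947  0.724 -0.   ]
31 [647.6 -28.6] 3.287 d [4.947 0.724 0.   ]
32 [652.6 -27.9] 3.287 d [4.947 0.724 0.   ]
33 [657.5 -27.2] 3.287 d [4.947 0.724 0.   ]
34 [662.5 -26.4] 3.287 d [4.947 0.724 0.   ]
35 [667.4 -25.7] 3.287 d [4.947 0.724 0.   ]
36 [672.4 -25. ] 3.287 d [4.947 0.724 0.   ]
```

```bash
python3 -m pendant '[[[-0.0006,-0.0002,0],0],[[0.0003,-0.0008,0],0],[[0.0005,-0.0014,0],0],[[0.0005,-0.0014,0],0],[[0.0005,-0.0014,0],0],[[0.0005,-0.0014,0],0],[[0.0005,-0.0014,0],0],[[0.0005,-0.0014,0],0],[[0.0005,-0.0014,0],0],[[0,0,0],0]]'
```

```text
t: 23.0
eef_pos: [0.5429, 0.0194, 0.0909]
eef_rot: [-3.142, 0.0, 1.93]
force: [-0.1, 0.9, -1.9]
gripper_width: 0.007
gripper_force: 62.8
```

```bash
python3 -m pendant '[[[0.0005,-0.0014,0],0],[[0.0005,-0.0014,0],0],[[0.0006,-0.0014,0],0],[[0.0005,-0.0014,0],0],[[0.0005,-0.0014,0],0],[[0.0005,-0.0014,0],0],[[0.0005,-0.0014,0],0],[[0.0006,-0.0014,0],0],[[0,0,0],0],[[0,0,0],0]]';python3 -m pendant '[[[0.0005,-0.0014,0],0],[[0.0005,-0.0014,0],0],[[0.0006,-0.0014,0],0],[[0.0005,-0.0014,0],0],[[0.0005,-0.0014,0],0],[[0.0005,-0.0014,0],0],[[0,0,0],0],[[0,0,0],0],[[0,0,0],0],[[0,0,0],0]]'
```

```text
t: 24.0
eef_pos: [0.547, 0.0084, 0.0909]
eef_rot: [-3.142, -0.0, 1.93]
force: [0.4, 1.7, -2.4]
gripper_width: 0.0069
gripper_force: 62.8
t: 25.0
eef_pos: [0.5501, 0.0001, 0.0909]
eef_rot: [3.142, 0.0, 1.93]
force: [0.6, 0.6, -1.8]
gripper_width: 0.0067
gripper_force: 62.8
```

```bash
python3 -m pendant '[[[0.0005,-0.0012,0],0],[[0.0004,-0.0012,0],0.002],[[0.0005,-0.0012,0],0.003],[[0.0004,-0.0012,0],0.005],[[0.0005,-0.0011,0],0.006],[[0.0005,-0.0012,0],0.009],[[0.0005,-0.0011,0],0.011],[[0,0,0],0],[[0,0,0],0],[[0,0,0],0]]'
```

```text
t: 26.0
eef_pos: [0.5536, -0.0082, 0.091]
eef_rot: [3.141, 0.0, 1.966]
force: [1.5, 0.7, -2.4]
gripper_width: 0.0071
gripper_force: 62.8
```

```bash
python3 -m pendant '[[[0.0004,-0.0011,0],0.013],[[0.0005,-0.0012,0],0.014],[[0.0005,-0.0011,0],0.017],[[0.0005,-0.0011,0],0.018],[[0.0005,-0.0011,0],0.021],[[0.0006,-0.0011,0],0.022],[[0,0,0],0],[[0,0,0],0],[[0,0,0],0],[[0,0,0],0]]'
```

```text
t: 27.0
eef_pos: [0.5566, -0.014, 0.0909]
eef_rot: [3.14, -0.001, 2.072]
force: [3.1, 6.6, -0.8]
gripper_width: 0.0068
gripper_force: 62.9
```

```bash
python3 - <<'E'
from path import *
s=r.sense(); print(s['moment'].round(2),s['force'].round(1),s['eef_pos'].round(4))
t=table(np.array([.5533,-.0081]),.0025)
for i in range(20,60): print(i,(t[i,:2]*1000).round(1),t[i,2].round(3),'d',((t[i]-t[i-1])*[1000,1000,1]).round(3))
E
```

```text
[ 1.29 -0.45  0.08] [ 3.1  6.6 -0.8] [ 0.5566 -0.014   0.0909]
20 [553.5  -8. ] 1.992 d [ 0.991 -2.288  0.027]
21 [554.6 -10.3] 2.028 d [ 1.06  -2.252  0.035]
22 [555.7 -12.5] 2.071 d [ 1.144 -2.204  0.043]
23 [556.9 -14.6] 2.121 d [ 1.243 -2.143  0.051]
24 [558.3 -16.7] 2.18 d [ 1.355 -2.069  0.059]
25 [559.8 -18.7] 2.243 d [ 1.477 -1.982  0.063]
26 [561.4 -20.5] 2.305 d [ 1.598 -1.886  0.063]
27 [563.1 -22.3] 2.367 d [ 1.713 -1.783  0.062]
28 [564.9 -24. ] 2.43 d [ 1.821 -1.672  0.063]
29 [566.8 -25.6] 2.492 d [ 1.922 -1.555  0.062]
30 [568.8 -27. ] 2.555 d [ 2.015 -1.432  0.063]
31 [570.9 -28.3] 2.618 d [ 2.101 -1.304  0.062]
32 [573.1 -29.5] 2.68 d [ 2.178 -1.17   0.062]
33 [575.4 -30.5] 2.742 d [ 2.247 -1.031  0.062]
34 [577.7 -31.4] 2.805 d [ 2.307 -0.889  0.062]
35 [580.  -32.1] 2.868 d [ 2.358 -0.743  0.063]
36 [582.4 -32.7] 2.93 d [ 2.4   -0.595  0.062]
37 [584.9 -33.2] 2.994 d [ 2.432 -0.443  0.064]
38 [587.3 -33.4] 3.058 d [ 2.454 -0.284  0.064]
39 [589.8 -33.6] 3.114 d [ 2.469 -0.137  0.056]
40 [592.3 -33.6] 3.163 d [ 2.478 -0.009  0.049]
41 [594.8 -33.5] 3.204 d [2.482 0.101 0.041]
42 [597.2 -33.3] 3.237 d [2.482 0.193 0.033]
43 [599.7 -33. ] 3.262 d [2.481 0.265 0.025]
44 [602.2 -32.7] 3.279 d [2.478 0.319 0.017]
45 [604.7 -32.4] 3.287 d [2.475 0.353 0.008]
46 [607.1 -32. ] 3.287 d [2.474 0.362 0.   ]
47 [609.6 -31.6] 3.287 d [2.474 0.362 0.   ]
48 [612.1 -31.3] 3.287 d [2.474 0.362 0.   ]
49 [614.6 -30.9] 3.287 d [2.474 0.362 0.   ]
50 [617.  -30.6] 3.287 d [2.474 0.362 0.   ]
51 [619.5 -30.2] 3.287 d [ 2.474  0.362 -0.   ]
52 [622.  -29.8] 3.287 d [2.474 0.362 0.   ]
53 [624.5 -29.5] 3.287 d [2.474 0.362 0.   ]
54 [626.9 -29.1] 3.287 d [ 2.474  0.362 -0.   ]
55 [629.4 -28.7] 3.287 d [2.474 0.362 0.   ]
56 [631.9 -28.4] 3.287 d [2.474 0.362 0.   ]
57 [634.4 -28. ] 3.287 d [2.474 0.362 0.   ]
58 [636.8 -27.7] 3.287 d [2.474 0.362 0.   ]
59 [639.3 -27.3] 3.287 d [2.474 0.362 0.   ]
```

```bash
python3 -m pendant '[[[0.0002,0.0002,0],0.02],[[0.0002,0.0002,0],0.02],[[0,0,0],0.01],[[0,0,0],0],[[0,0,0],0],[[0,0,0],0],[[0,0,0],0],[[0,0,0],0],[[0,0,0],0],[[0,0,0],0]]'
```

```text
t: 28.0
eef_pos: [0.5568, -0.0145, 0.0908]
eef_rot: [-3.142, 0.0, 2.121]
force: [0.9, 2.7, -1.1]
gripper_width: 0.007
gripper_force: 62.9
```

```bash
python3 -m pendant '[[[0.0005,-0.0009,0],0.023],[[0.0005,-0.0009,0],0.024],[[0.0006,-0.0008,0],0.024],[[0.0006,-0.0008,0],0.025],[[0.0006,-0.0008,0],0.026],[[0,0,0],0],[[0,0,0],0],[[0,0,0],0],[[0,0,0],0],[[0,0,0],0]]'
```

```text
t: 29.0
eef_pos: [0.5597, -0.0188, 0.0909]
eef_rot: [3.142, 0.0, 2.243]
force: [1.1, 3.2, -1.7]
gripper_width: 0.0069
gripper_force: 62.9
```

```bash
python3 -m pendant '[[[0.0008,-0.0009,0],0.031],[[0.0008,-0.0009,0],0.031],[[0.0009,-0.0009,0],0.031],[[0.0009,-0.0008,0],0.031],[[0.0009,-0.0008,0],0.031],[[0.0010,-0.0008,0],0.032],[[0,0,0],0],[[0,0,0],0],[[0,0,0],0],[[0,0,0],0]]'
```

```text
t: 30.0
eef_pos: [0.5648, -0.0239, 0.0908]
eef_rot: [-3.141, 0.0, 2.429]
force: [0.4, 1.5, -2.0]
gripper_width: 0.0072
gripper_force: 62.8
```

```bash
python3 -m pendant '[[[0.0009,-0.0008,0],0.031],[[0.0010,-0.0008,0],0.031],[[0.0010,-0.0007,0],0.031],[[0.0010,-0.0007,0],0.031],[[0.0010,-0.0007,0],0.032],[[0.0011,-0.0007,0],0.032],[[0,0,0],0],[[0,0,0],0],[[0,0,0],0],[[0,0,0],0]]'
```

```text
t: 31.0
eef_pos: [0.5709, -0.0282, 0.0909]
eef_rot: [-3.141, 0.0, 2.617]
force: [0.7, 0.8, -2.2]
gripper_width: 0.0066
gripper_force: 62.8
```

Next idx 34 (577.7, −31.4, 2.805).

```bash
python3 -m pendant '[[[0.0011,-0.0006,0],0.031],[[0.0011,-0.0006,0],0.031],[[0.0011,-0.0005,0],0.031],[[0.0011,-0.0005,0],0.031],[[0.0012,-0.0005,0],0.032],[[0.0012,-0.0004,0],0.032],[[0,0,0],0],[[0,0,0],0],[[0,0,0],0],[[0,0,0],0]]'
```

```text
t: 32.0
eef_pos: [0.5776, -0.0313, 0.0909]
eef_rot: [-3.142, -0.0, 2.805]
force: [-0.6, -0.2, -1.8]
gripper_width: 0.0066
gripper_force: 62.8
```

Next idx 37 (584.9, −33.2, 2.994).

```bash
python3 -m pendant '[[[0.0012,-0.0004,0],0.031],[[0.0012,-0.0003,0],0.031],[[0.0012,-0.0003,0],0.031],[[0.0012,-0.0003,0],0.032],[[0.0012,-0.0003,0],0.032],[[0.0012,-0.0002,0],0.032],[[0,0,0],0],[[0,0,0],0],[[0,0,0],0],[[0,0,0],0]]'
```

```text
t: 33.0
eef_pos: [0.5849, -0.0331, 0.0909]
eef_rot: [-3.142, -0.0, 2.994]
force: [0.6, 0.7, -1.3]
gripper_width: 0.0068
gripper_force: 62.9
```

Next idx 40 (592.3, −33.6, 3.163).

```bash
python3 -m pendant '[[[0.0012,-0.0002,0],0.032],[[0.0012,-0.0001,0],0.032],[[0.0012,-0.0001,0],0.028],[[0.0012,0,0],0.028],[[0.0012,0,0],0.025],[[0.0013,0,0],0.024],[[0,0,0],0],[[0,0,0],0],[[0,0,0],0],[[0,0,0],0]]'
```

```text
t: 34.0
eef_pos: [0.5922, -0.0335, 0.0909]
eef_rot: [3.142, -0.0, -3.12]
force: [-0.0, 0.4, -1.7]
gripper_width: 0.0068
gripper_force: 62.9
```

```bash
python3 -m pendant '[[[0.0012,0,0],0.021],[[0.0013,0,0],0.02],[[0.0012,0,0],0.017],[[0.0013,0.0001,0],0.016],[[0.0012,0.0001,0],0.013],[[0.0012,0.0001,0],0.012],[[0,0,0],0],[[0,0,0],0],[[0,0,0],0],[[0,0,0],0]]'
```

```text
t: 35.0
eef_pos: [0.5996, -0.0332, 0.0909]
eef_rot: [-3.142, -0.0, -3.02]
force: [-0.1, 0.0, -2.3]
gripper_width: 0.0068
gripper_force: 62.9
```

Next about (607.1, −32.3, 3.287).

```bash
python3 -m pendant '[[[0.0012,0.0001,0],0.009],[[0.0013,0.0001,0],0.007],[[0.0012,0.0001,0],0.005],[[0.0013,0.0002,0],0.003],[[0.0012,0.0002,0],0],[[0.0012,0.0002,0],0],[[0,0,0],0],[[0,0,0],0],[[0,0,0],0],[[0,0,0],0]]'; python3 -m pendant '[[[0.0012,0.0001,0],0],[[0.0013,0.0002,0],0],[[0.0012,0.0002,0],0],[[0.0013,0.0002,0],0],[[0.0012,0.0002,0],0],[[0.0012,0.0002,0],0],[[0,0,0],0],[[0,0,0],0],[[0,0,0],0],[[0,0,0],0]]'
```

```text
t: 36.0
eef_pos: [0.607, -0.0323, 0.0909]
eef_rot: [3.142, -0.0, -2.996]
force: [0.1, -0.3, -1.6]
gripper_width: 0.0069
gripper_force: 62.9
t: 37.0
eef_pos: [0.6144, -0.0312, 0.0909]
eef_rot: [3.142, -0.0, -2.996]
force: [-0.2, -0.2, -2.1]
gripper_width: 0.0068
gripper_force: 62.9
```

```bash
python3 -m pendant '[[[0.0012,0.0001,0],0],[[0.0013,0.0002,0],0],[[0.0013,0.0002,0],0],[[0.0013,0.0002,0],0],[[0.0013,0.0002,0],0],[[0.0013,0.0002,0],0],[[0.0013,0.0002,0],0],[[0.0013,0.0002,0],0],[[0,0,0],0],[[0,0,0],0]]'; python3 -m pendant '[[[0.0012,0.0001,0],0],[[0.0013,0.0002,0],0],[[0.0013,0.0002,0],0],[[0.0013,0.0002,0],0],[[0.0013,0.0002,0],0],[[0.0013,0.0002,0],0],[[0.0013,0.0002,0],0],[[0.0013,0.0002,0],0],[[0,0,0],0],[[0,0,0],0]]'
```

```text
t: 38.0
eef_pos: [0.6247, -0.0297, 0.0909]
eef_rot: [3.142, -0.0, -2.996]
force: [-0.0, 0.2, -1.4]
gripper_width: 0.0069
gripper_force: 62.9
t: 39.0
eef_pos: [0.635, -0.0282, 0.0908]
eef_rot: [3.142, -0.0, -2.996]
force: [0.1, -0.3, -1.7]
gripper_width: 0.0068
gripper_force: 62.9
```

```bash
python3 -m pendant '[[[0.0012,0.0001,0],0],[[0.0013,0.0002,0],0],[[0.0013,0.0002,0],0],[[0.0013,0.0002,0],0],[[0.0013,0.0002,0],0],[[0.0013,0.0002,0],0],[[0.0013,0.0002,0],0],[[0,0,0],0],[[0,0,0],0],[[0,0,0],0]]'; python3 -m pendant '[[[0.0004,0.0001,0],0],[[0.0004,0,0],0],[[0.0004,0.0001,0],0],[[0.0004,0,0],0],[[0.0004,0.0001,0],0],[[0.0004,0.0001,0],0],[[0.0004,0,0],0],[[0,0,0],0],[[0,0,0],0],[[0,0,0],0]]';  python3 -m pendant '[[[0.0003,0.0001,0],0],[[0.0003,0,0],0],[[0.0003,0.0001,0],0],[[0.0003,0,0],0],[[0.0003,0.0001,0],0],[[0.0003,0,0],0],[[0,0,0],0],[[0,0,0],0],[[0,0,0],0],[[0,0,0],0]]'
```

```text
t: 40.0
eef_pos: [0.644, -0.0269, 0.0909]
eef_rot: [-3.142, -0.0, -2.996]
force: [-1.2, -0.0, -2.4]
gripper_width: 0.0069
gripper_force: 62.9
t: 41.0
eef_pos: [0.6468, -0.0265, 0.0909]
eef_rot: [-3.142, 0.0, -2.996]
force: [-0.9, 0.0, -0.9]
gripper_width: 0.0071
gripper_force: 62.9
t: 42.0
eef_pos: [0.6486, -0.0262, 0.0909]
eef_rot: [-3.142, 0.0, -2.996]
force: [0.2, -0.8, -1.9]
gripper_width: 0.0068
gripper_force: 62.9
```

```bash
python3 -m pendant '[[[0.0003,0.0001,0],0],[[0.0003,0,0],0],[[0.0003,0.0001,0],0],[[0.0003,0,0],0],[[0.0003,0.0001,0],0],[[0.0003,0,0],0],[[0,0,0],0],[[0,0,0],0],[[0,0,0],0],[[0,0,0],0]]'; python3 -m pendant '[[[0.0002,0,0],0],[[0.0002,0,0],0],[[0.0002,0.0001,0],0],[[0.0002,0,0],0],[[0.0002,0.0001,0],0],[[0,0,0],0],[[0,0,0],0],[[0,0,0],0],[[0,0,0],0],[[0,0,0],0]]'
```

```text
t: 43.0
eef_pos: [0.6504, -0.0259, 0.0909]
eef_rot: [3.142, -0.0, -2.996]
force: [0.1, -0.3, -2.0]
gripper_width: 0.0068
gripper_force: 62.9
t: 44.0
eef_pos: [0.6514, -0.0257, 0.0909]
eef_rot: [-3.142, -0.0, -2.996]
force: [-0.1, 0.1, -1.7]
gripper_width: 0.0068
gripper_force: 62.9
```

```bash
python3 -m pendant '[[[0.0002,0,0],0],[[0.0002,0,0],0],[[0.0002,0.0001,0],0],[[0.0002,0,0],0],[[0.0002,0.0001,0],0],[[0,0,0],0],[[0,0,0],0],[[0,0,0],0],[[0,0,0],0],[[0,0,0],0]]'; python3 -m pendant '[[[0.0002,0,0],0],[[0.0002,0,0],0],[[0.0002,0.0001,0],0],[[0.0002,0,0],0],[[0,0,0],0],[[0,0,0],0],[[0,0,0],0],[[0,0,0],0],[[0,0,0],0],[[0,0,0],0]]'
```

```text
t: 45.0
eef_pos: [0.6524, -0.0255, 0.0909]
eef_rot: [-3.142, -0.0, -2.996]
force: [0.5, 0.0, -1.4]
gripper_width: 0.0069
gripper_force: 62.9
t: 46.0
eef_pos: [0.653, -0.0254, 0.0909]
eef_rot: [-3.142, -0.001, -2.996]
force: [-4.7, -1.4, 0.5]
gripper_width: 0.0066
gripper_force: 63.1
```

```bash
python3 -m pendant '[[[0.0001,0,0],0],[[0.0001,0,0],0],[[0,0,0],0],[[0,0,0],0],[[0,0,0],0],[[0,0,0],0],[[0,0,0],0],[[0,0,0],0],[[0,0,0],0],[[0,0,0],0]]'
```

```text
t: 47.0
eef_pos: [0.653, -0.0254, 0.0909]
eef_rot: [3.141, -0.001, -2.996]
force: [-5.3, -2.4, 2.4]
gripper_width: 0.0068
gripper_force: 63.2
```

```bash
python3 -m pendant '[[[0.0001,0,0],0],[[0.0001,0,0],0],[[0,0,0],0],[[0,0,0],0],[[0,0,0],0],[[0,0,0],0],[[0,0,0],0],[[0,0,0],0],[[0,0,0],0],[[0,0,0],0]]'
```

```text
t: 48.0
eef_pos: [0.653, -0.0255, 0.0909]
eef_rot: [3.141, -0.002, -2.996]
force: [-7.4, -1.1, 1.9]
gripper_width: 0.0065
gripper_force: 63.3
```

```bash
python3 -m pendant '[[[0,0,0],0],[[0,0,0],0],[[0,0,0],0],[[0,0,0],0],[[0,0,0],0],[[0,0,0],0],[[0,0,0],0],[[0,0,0],0],[[0,0,0],0],[[0,0,0],0]]' 0; python3 -m pendant '[[[0,0,0.005],0],[[0,0,0.01],0],[[0,0,0.02],0],[[0,0,0.025],0],[[0,0,0.03],0],[[0,0,0.03],0],[[0,0,0.02],0],[[0.02,0,0.01],0],[[0.02,0,0],0],[[0,0,0],0]]'
python3 - <<'E'
from rod import *
f=grab('wrist'); g=grab('scene'); h=grab('side')
P=cloud(g); 
for n,f2 in (('w',f),('sc',g),('si',h)):
    P=cloud(f2); d=P[...,:2]-np.array([.653,-.0255]); a=np.array([np.cos(.146),np.sin(.146)]); x=d@a*1000; y=d@np.array([-a[1],a[0]])*1000; z=P[...,2]*1000
    m=(abs(x)<40)&(abs(y)<20)&(z>106)&(z<145); print(n,'fin',m.sum(),np.percentile(x[m],[3,97]).round(1),np.percentile(y[m],[3,97]).round(1),z[m].max().round(1))
im=np.hstack([cv2.resize(g['frame'][150:260,255:345],(330,400)),f['frame'][0:300,100:400] if 0 else cv2.resize(f['frame'][0:300,100:400],(400,400))])
g['frame']=im; save(g,'c3.png')
E
```

```text
t: 49.0
eef_pos: [0.6536, -0.0254, 0.0909]
eef_rot: [3.142, -0.0, -2.996]
force: [0.7, 0.2, -0.9]
gripper_width: 0.0427
gripper_force: 0.0
t: 50.0
eef_pos: [0.6948, -0.0255, 0.2412]
eef_rot: [-3.141, 0.001, -2.996]
force: [-0.1, 0.0, 0.0]
gripper_width: 0.0429
gripper_force: 0.0
w fin 283 [-9.5  9.9] [-5.2  5.3] 133.5
sc fin 117 [-6.7 12.7] [-11.8   5.7] 134.2
si fin 72 [-8.4 10.1] [-0.5  8.6] 136.1
```

View pics/c3.png

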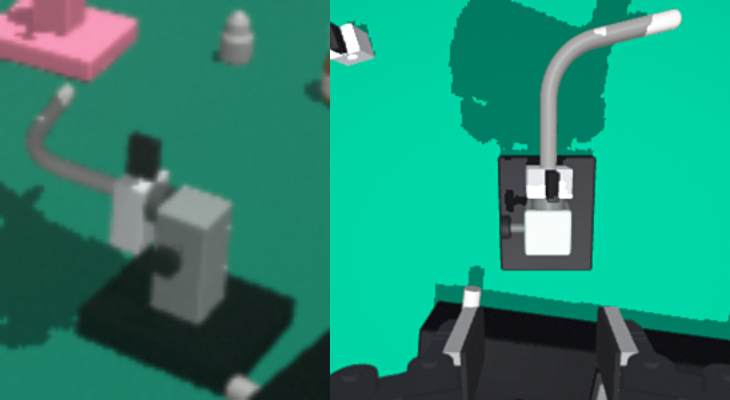

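The carriage hangs fin-up against the dark flange, at left panel (130,210) and right panel (550,180). The fin still spans ±10 mm about the pressed-home point, and the gripper is well clear.

```bash
python3 -c "
from workcell import r
print(r.hand_in())"
```

```text
the job is handed in; nothing more can be done
None
```

The larger carriage is on the boom, fin up, pressed home against the flange with about 7.5 N and let go; readings stayed below 9 N on the boom, and the job was handed in at about 50 s.

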